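Snap the lids onto a sample carrier and latch its cover

TASK

Swing the clear cover of the sample carrier right back, then put every loose snap lid lying on the bench on a well of its own size (large lids at the back, small ones in front) and press each down until it snaps under its clips and lies flat on its seat. Wells for which there is no lid stay open. With all lids home, swing the cover forward and press its front down until the catch holds it shut, leaving the glassware and the weight on the bench alone.

Things in the scene. Friction and masses are not known exactly. Their poses are not given: they have to be found in the camera images.
- carrier: sample carrier, a heavy grey block 210 x 184 mm, 30 mm tall, fixed to the bench; origin at the centre of its underside, x from its front (catch side) to its back (hinge side), y to its left. It has four wells and a hinged cover. It stays where it is.
- cover (a joint): angle of the carrier's clear cover (rad): 0 shut on its catch, about 0.06 when it only rests on the catch, 2.0 right back at its stop. Plate 194 mm from hinge to front edge, 172 mm wide, 4 to 6 mm thick, 0.22 kg; its stiff hinge (0.32 N m) holds it at any angle. Can be pushed on either face. It starts part open, above the wells.
- cover_hinge (a point): middle of the cover's hinge axis, 74 mm above the worktop at the carrier's back; the axis runs along the carrier's y. The shut cover's underside is 71 mm above the worktop: it clears the knobs of seated lids (top 66 mm) but not of lids not pressed home (81 mm).
- cover_pad (a point): middle of the raised black press pad (22 x 44 mm) on top of the cover's front edge, 181 mm from the hinge axis; z is the outward normal of the outer face, x points to the hinge. Shut, it is 81 mm above the worktop. The last 0.06 rad take 8 to 15 N down here. The catch is a sprung bar on a 46 mm wide steel post at the carrier's front, 84 mm tall over all.
- lid_large_a: loose snap lid, large size: a flat round steel plate 48 mm across and 6 mm thick with a plain upright cylindrical knob, 18 mm across and 30 mm tall, on its middle (36 mm tall over all, about 50 g). Origin at the centre of the underside, z up through the knob. May be absent (None).
- lid_large_b: loose snap lid, large size: a flat round steel plate 48 mm across and 6 mm thick with a plain upright cylindrical knob, 18 mm across and 30 mm tall, on its middle (36 mm tall over all, about 50 g). Origin at the centre of the underside, z up through the knob. May be absent (None).
- lid_small_a: loose snap lid, small size: a flat round steel plate 36 mm across and 6 mm thick with a plain upright cylindrical knob, 18 mm across and 30 mm tall, on its middle (36 mm tall over all, about 50 g). Origin at the centre of the underside, z up through the knob. May be absent (None).
- lid_small_b: loose snap lid, small size: a flat round steel plate 36 mm across and 6 mm thick with a plain upright cylindrical knob, 18 mm across and 30 mm tall, on its middle (36 mm tall over all, about 50 g). Origin at the centre of the underside, z up through the knob. May be absent (None).
- well_large_a (a point): centre of the flat seat of a large well (back row, left side), 30 mm above the worktop, z up; four sprung clips round it take a 48 mm lid. A lid laid on rests on the clip noses, underside 15 mm above this point; pressed straight down with its knob held upright (8 to 15 N) it snaps under them, underside at this point; pressed loose or askew it can tip. The clips stand 17 mm above this point, 22 to 35 mm from it.
- well_large_b (a point): centre of the flat seat of a large well (back row, right side), 30 mm above the worktop, z up; four sprung clips round it take a 48 mm lid. A lid laid on rests on the clip noses, underside 15 mm above this point; pressed straight down with its knob held upright (8 to 15 N) it snaps under them, underside at this point; pressed loose or askew it can tip. The clips stand 17 mm above this point, 22 to 35 mm from it.
- well_small_a (a point): centre of the flat seat of a small well (front row, left side), 30 mm above the worktop, z up; four sprung clips round it take a 36 mm lid. A lid laid on rests on the clip noses, underside 15 mm above this point; pressed straight down with its knob held upright (8 to 15 N) it snaps under them, underside at this point; pressed loose or askew it can tip. The clips stand 17 mm above this point, 16 to 29 mm from it.
- well_small_b (a point): centre of the flat seat of a small well (front row, right side), 30 mm above the worktop, z up; four sprung clips round it take a 36 mm lid. A lid laid on rests on the clip noses, underside 15 mm above this point; pressed straight down with its knob held upright (8 to 15 N) it snaps under them, underside at this point; pressed loose or askew it can tip. The clips stand 17 mm above this point, 16 to 29 mm from it.
- beaker: bystander: glass beaker, 64 mm wide, 85 mm tall; origin at the centre of its underside
- flask: bystander: conical glass flask, 63 mm wide, 104 mm tall; origin at the centre of its underside
- weight: bystander: steel knobbed weight, 29 mm wide, 55 mm tall; origin at the centre of its underside

How it is judged:
By the outcome, as a careful person would: the job done as asked, in the order asked, and still so for the second after the job is handed in, with the robot touching nothing.
Of lid_large_a, lid_large_b, lid_small_a, lid_small_b only 2 to 4 are there at a start; the rules pass over those that are not, and their reading is None.
At some moment in a run one of lid_large_a, lid_large_b, lid_small_a, lid_small_b may be knocked a few centimetres aside while the robot is not near it.
It also fails if it takes over 210 s, if anything falls off the work surface, if the arm or the gripper's body presses on something with over 40 N, if the wrist force passes 120 N, or if a joint passes its speed limit or range.

ROBOT

A 7-joint arm with a two-finger parallel gripper is mounted at the origin on a cart in front of the work surface, level with it; the furniture and walls round the work are solid. World frame = base frame: x ahead of the robot, y to its left, z up, the work surface at z = 0. Lengths are in m, angles in rad, forces in N, time in s.
With the tool pointing down it reaches from about 0.4 to 0.85 m from the base axis. Payload 10.4 kg.
Tool frame: the origin (TCP) lies on the centre line of the jaws, within the pads' length; the fingertips stand 14 mm ahead of it and the grasp point (between the pads) lies 5 mm behind it (manip.tip_reach is the distance from the TCP to the fingertips, in m); z points along the fingers, y is the line along which they close (so a half turn about z gives the same grasp; the last joint's range is limited). The gripper opens to 85 mm and grips with 20 to 120 N. Pads are 22 mm wide; open, the fingers measure 114 mm over their backs; the gripper's body (76 mm by 85 mm) begins 54 mm behind the grasp point. The pads swing forward as they close: fully open they stand 13 mm farther back than shut.
Start: joints at [1.159, 0.332, -0.065, 1.46, 0.022, 1.35, -0.088], TCP at [0.237, -0.578, 0.245] pointing down, gripper open.
Joint ranges: [-2.6, 2.6], [-0.5, 2.12], [-1.47, 1.34], [0.16, 2.42], [-1.27, 4.41], [0.06, 2.06], [-2.6, 2.6]. Speed limits (rad/s): [2.22, 2.22, 2.79, 2.79, 3.14, 3.14, 3.14].

INTERFACE

Orientations are given as a unit quaternion [x, y, z, w].
In Python, from workcell import manip gives the robot as it stands.
- The arm moves only by the shell command python3 -m pendant 'ROWS' [FORCE]. ROWS is JSON, a list of rows, each a list of 7 numbers: the shift along the tool's x, y, z in units of 50 mm (1.0 is 50 mm), then the turn, a rotation vector about the tool's x, y, z in units of 8 degrees (1.0 is 8 degrees), then the opening, from -1 (shut) to 1 (fully open), so that 0 is half open. In form: [[dx, dy, dz, ax, ay, az, jaw], ...]. A call has exactly 10 rows; each row is the pose to reach, as a shift and turn from the pose commanded when the call began, along the tool's axes at that moment; what a row does not reach only later rows make up. A row lasts 1/8 s, in which the tool goes at most 62.5 mm and 10.7 degrees, less where a joint would pass 70% of its speed; a pose out of reach is approached as far as the arm can. A call with a gripper value outside its range is refused whole. The fingers move at their own pace and stop on an object; FORCE is the grip in N (left out, the last holds). Time passes only in rows, so rows that repeat a pose let the fingers close, or fill a call up. It gives the time, the measured TCP pose, the force, the opening and the grip force at its end, in the units of the state.
- manip.get_obs(): the state, without advancing time (a new reading comes with each control period).
- manip.camera(name): name is "scene" or "top" or "wrist"; returns (picture, depth): 384x512x3 uint8, red, green, blue; 384x512 float32, m along the optical axis (not along the pixel's ray), 0 where there is no reading.
- manip.get_calibration(name): a dict with "fx", "fy", "cx", "cy" (pixels), "xyz" and "orientation" of the camera in the world. Camera axes: x right, y up, looking along -z (the intrinsics and any distortion apply to the point x, -y, -z); pixel columns grow to the right and rows downward; lengths in m; the calibration is good to about 2 mm. A picture is of the moment at which its call begins: read the wrist's pose just before it. get_calibration takes no time and is no camera call; for the wrist camera it gives the pose at the moment of the call.
- manip.hand_in(): hands the job in; it is judged then, once.
Trained networks look in the newest picture that a camera, given by its name, has taken for a name from the list of things; names that differ only in an ending like _2 or _b are one class to them, and where a whole thing is asked for, a point or a joint stands for the part that bears it (a point fixed in the world has none). Each returns a list of dicts, best first, with "p" (0 to 1); they miss things now and then, are a little off and sometimes report something else, mostly with a low value. They report only what shows in the picture. A call takes as long as a camera call.
- manip.find_in(thing, camera): "box" ([left, top, right, bottom] in pixels, round what is visible of it).
- manip.trace(thing, camera): "pixels" (384x512 bool, what is visible of it) and "box" ([left, top, right, bottom] in pixels, round what is visible of it).
- manip.tip_of(thing, camera): "pixel" ([column, row] in pixels: a listed point, or the origin of a listed thing).
The state is a dict: "clock": time; "joint_pos": joint angles; "joint_velocities": joint speeds; "tau": joint torques, N m; "position": TCP position; "ee_rot": TCP orientation; "ft_force": force on the tool from outside, world axes, zero at the start; "torque": the same for the moment, N m; "grip_width": opening from 0.0 (shut) to 1.0 (fully open); "grasp_force": force on a finger pad.
Only numpy, scipy, OpenCV 4.12 (cv2) and the standard library are available. Lean on these libraries where they do the work, as an engineer would, in place of code of your own. Each camera call takes 0.05 s, during which the arm holds its last target. There are 200 camera calls.

## Working session

There is one attempt and no reset: what is moved stays moved. The work goes in short steps, Python scripts to look and compute and a shell command to move; the robot and the scene stay as the last step left them, time stands still between calls to the robot, and variables do not carry over. Pictures are saved under pics/ and viewed, at most 14 in all, crops included, and the job is handed in when it is done.

```bash
ls; mkdir -p pics; cat > h.py <<'E'
import numpy as np, cv2
from scipy.spatial.transform import Rotation as R
from workcell import manip
def cam(n):
    c=manip.get_calibration(n); im,d=manip.camera(n); return im,d,c
def world(u,v,d,c):
    u,v,d=map(np.asarray,(u,v,d))
    p=np.stack([(u-c['cx'])/c['fx']*d,-(v-c['cy'])/c['fy']*d,-d],-1)
    return R.from_quat(c['orientation']).apply(p.reshape(-1,3))+np.array(c['xyz'])
def onz(u,v,z,c):
    o=np.array(c['xyz']); r=world(u,v,1.0,c)[0]-o
    return o+r*(z-o[2])/r[2]
def proj(p,c):
    q=R.from_quat(c['orientation']).inv().apply(np.array(p)-np.array(c['xyz']))
    return c['cx']+c['fx']*q[0]/-q[2], c['cy']-c['fy']*q[1]/-q[2]
def save(im,n): cv2.imwrite('pics/'+n+'.png',im[...,::-1])
def tool(target,rotz=None):
    "shift in tool units from measured pose"
    o=manip.get_obs(); r=R.from_quat(o['ee_rot'])
    return r.inv().apply(np.array(target)-np.array(o['position']))/0.05
E
python3 - <<'E'
from h import *
o=manip.get_obs(); print({k:np.round(v,3) for k,v in o.items()})
for n in ['scene','top']:
    im,d,c=cam(n); save(im,n+'0'); print(n,c)
    for t in ['carrier','cover_pad','cover_hinge','lid_large_a','lid_small_a','well_large_a','well_small_a','beaker','flask','weight']:
        r=manip.tip_of(t,n)
        for q in r:
            if q['p']>.2:
                u,v=q['pixel']; dd=d[int(round(v)),int(round(u))] if 0<=v<384 and 0<=u<512 else 0
                print(t,np.round(q['p'],2),np.round([u,v]),np.round(world(u,v,dd,c)[0],3),np.round(onz(u,v,0 if 'well' not in t else .03,c),3))
im,d,c=cam('wrist'); save(im,'wrist0')
E
```

```text
pics
{'clock': np.float64(0.0), 'joint_pos': array([ 1.159,  0.333, -0.065,  1.461,  0.022,  1.35 , -0.088]), 'joint_velocities': array([-0.001, -0.002, -0.   , -0.   ,  0.   ,  0.001, -0.   ]), 'tau': array([ 1.0000e-03, -6.2544e+01,  4.9000e-02, -3.9161e+01,  1.6000e-02,
        1.0000e-02, -0.0000e+00]), 'position': array([ 0.237, -0.578,  0.245]), 'ee_rot': array([ 0.981,  0.193, -0.   , -0.001]), 'ft_force': array([-0.663, -0.141,  0.891]), 'torque': array([-0.013,  0.02 , -0.025]), 'grasp_force': np.float64(0.0), 'grip_width': np.float64(0.998)}
scene {'fx': 406.07157229787003, 'fy': 406.07157229787003, 'cx': 249.40262970364765, 'cy': 191.62699372795367, 'xyz': array([0.22311037, 0.66779937, 0.6968836 ]), 'orientation': array([-0.10772485,  0.4094831 ,  0.87442802, -0.23684296])}
carrier 0.86 [286. 225.] [0.487 0.037 0.029] [0.498 0.01  0.   ]
cover_pad 0.76 [308. 163.] [0.459 0.012 0.201] [ 0.555 -0.254  0.   ]
cover_hinge 0.62 [250. 193.] [ 0.635 -0.053 -0.   ] [ 0.634 -0.053  0.   ]
cover_hinge 0.51 [286. 228.] [0.482 0.045 0.03 ] [0.494 0.017 0.   ]
lid_large_a 0.65 [357. 1
[... 1495 characters left out ...]

cover_hinge 0.58 [251. 195.] [0.585 0.034 0.076] [0.598 0.034 0.   ]
cover_hinge 0.31 [258. 232.] [0.475 0.016 0.181] [0.486 0.012 0.   ]
lid_large_a 0.72 [348. 260.] [ 0.402 -0.252  0.023] [ 0.401 -0.258  0.   ]
lid_small_a 0.63 [187. 212.] [0.539 0.22  0.039] [0.543 0.227 0.   ]
lid_small_a 0.51 [326. 220.] [ 0.521 -0.193  0.009] [ 0.522 -0.195  0.   ]
well_small_a 0.89 [273. 238.] [ 0.458 -0.021  0.205] [ 0.465 -0.032  0.03 ]
well_small_a 0.75 [243. 249.] [0.432 0.056 0.029] [0.432 0.056 0.03 ]
beaker 0.64 [161. 167.] [0.663 0.292 0.077] [0.683 0.312 0.   ]
flask 0.58 [210. 150.] [0.722 0.155 0.052] [0.738 0.161 0.   ]
weight 0.54 [301. 156.] [ 0.717 -0.121  0.026] [ 0.724 -0.125  0.   ]
```

View pics/scene0.png

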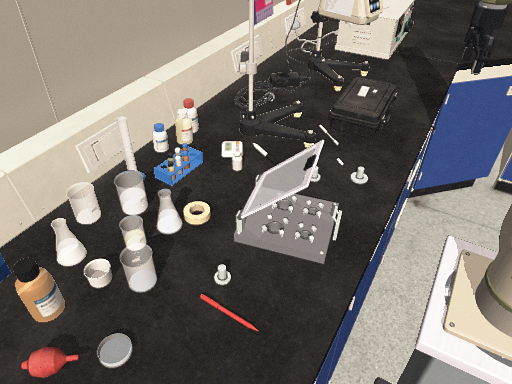

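View pics/top0.png

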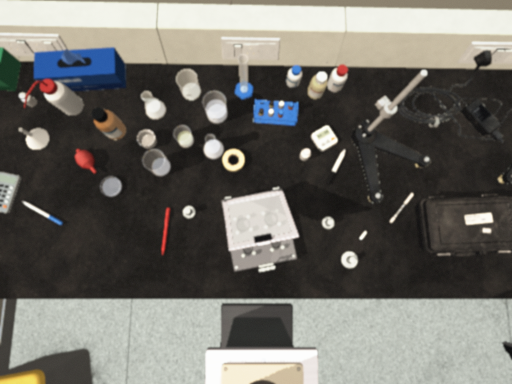

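The scene shows the half-open cover over the carrier (around 290,215), and lids at scene pixels (222,277), (314,176) and (359,178). The flask is at (168,215), the beaker at (140,270) and the weight at (237,160). Next I measure the cover plane, the carrier yaw and the lid sizes.

```bash
cat >> h.py <<'E'
def cloud(n):
    im,d,c=cam(n); v,u=np.mgrid[0:384,0:512]; P=world(u.ravel(),v.ravel(),d.ravel(),c).reshape(384,512,3); P[d==0]=np.nan
    return im,d,c,P
def lidfit(P,xy,zlo=.003,r=.045):
    "points near lid -> knob centre (mean of top) and plate extent"
    m=(np.hypot(P[...,0]-xy[0],P[...,1]-xy[1])<r)&(P[...,2]>zlo)
    return P[m]
E
python3 - <<'E'
from h import *
for n in ['top','scene']:
    im,d,c,P=cloud(n)
    for xy in [(.54,.222),(.521,-.195),(.403,-.253)]:
        q=lidfit(P,xy); k=q[q[:,2]>.026]
        print(n,xy,len(q),'mean',q.mean(0).round(3),'ext',np.round(np.ptp(q[:,:2],axis=0),3),'knob',k.mean(0).round(4) if len(k) else None, q[:,2].max().round(3), 'mean low',q[q[:,2]<.012].mean(0).round(3))
    for t in ['cover','carrier']:
        for r in manip.trace(t,n)[:1]:
            q=P[r['pixels']&np.isfinite(P[...,0])]
            print(t,r['p'],r['box'],len(q))
            if t=='cover':
                q=q[q[:,2]>.085]
                m=np.median(q,0)
                for _ in range(4):
                    U,S,V=np.linalg.svd(q-q.mean(0),full_matrices=False); nn=V[2]*np.sign(V[2,2]); e=(q-q.mean(0))@nn
                    q=q[abs(e)<max(2*e.std(),.003)]
                print('plane n',nn.round(3),'yaw',np.degrees(np.arctan2(nn[1],nn[0])).round(1)+180,'angle',np.arctan2(np.hypot(nn[0],nn[1]),nn[2]).round(3),'c',q.mean(0).round(3),'rms',e.std().round(4), 'zmax',np.percentile(q[:,2],99).round(3),q[q[:,2]>np.percentile(q[:,2],98)].mean(0).round(3))
            else:
                q=q[(q[:,2]>.024)&(q[:,2]<.034)]; rect=cv2.minAreaRect(q[:,:2].astype(np.float32)*1000); print('rect',rect)
E
```

```text
top (0.54, 0.222) 113 mean [0.543 0.22  0.015] ext [0.076 0.081] knob [0.5436 0.2204 0.0349] 0.04 mean low [0.543 0.22  0.006]
top (0.521, -0.195) 137 mean [ 0.517 -0.198  0.013] ext [0.082 0.083] knob [ 0.5145 -0.1995  0.0351] 0.039 mean low [ 0.519 -0.198  0.005]
top (0.403, -0.253) 209 mean [ 0.405 -0.258  0.011] ext [0.082 0.079] knob [ 0.4045 -0.2603  0.0342] 0.039 mean low [ 0.405 -0.258  0.006]
cover 0.67 [227.4, 194.5, 296.8, 249.0] 3357
plane n [0.668 0.138 0.731] yaw 191.6 angle 0.751 c [0.508 0.015 0.15 ] rms 0.0011 zmax 0.208 [ 0.449 -0.005  0.209]
carrier 0.72 [220.8, 187.7, 294.2, 272.3] 4733
rect ((489.5070495605469, 10.302032470703125), (215.3506622314453, 183.55401611328125), 11.623971939086914)
scene (0.54, 0.222) 224 mean [0.542 0.226 0.016] ext [0.036 0.035] knob [0.5436 0.2236 0.0334] 0.037 mean low [0.541 0.227 0.006]
scene (0.521, -0.195) 87 mean [ 0.51  -0.195  0.016] ext [0.022 0.029] knob [ 0.5114 -0.1983  0.0328] 0.037 mean low [ 0.508 -0.195  0.006]
scene (0.403, -0.253) 189 mean [ 0.404 -0.256  0.014] ext [0.046 0.071] knob [ 0.4048 -0.2577  0.033 ] 0.038 mean low [ 0.404 -0.255  0.006]
cover 0.75 [242.9, 140.2, 321.4, 216.7] 2396
plane n [0.669 0.139 0.73 ] yaw 191.7 angle 0.752 c [0.508 0.024 0.149] rms 0.0008 zmax 0.208 [0.449 0.002 0.208]
carrier 0.62 [234.6, 139.8, 337.8, 262.5] 7484
rect ((486.1224365234375, 10.826927185058594), (223.3343505859375, 188.71710205078125), 11.059864044189453)
```

```bash
python3 -m pendant '[[0.5,-0.6,-0.3,0,0,0.2,0],[1.4,-1.6,-0.7,0,0,0.5,-1],[2.3,-2.7,-0.7,0,0,0.8,-1],[3.3,-3.8,-0.7,0,0,1.1,-1],[4.2,-4.9,-0.7,0,0,1.3,-1],[5.1,-6,-0.7,0,0,1.3,-1],[6,-7.1,-0.7,0,0,1.3,-1],[6.9,-8.1,-0.7,0,0,1.3,-1],[7.6,-8.9,-0.7,0,0,1.3,-1],[7.6,-8.9,-0.7,0,0,1.3,-1]]' 40
python3 - <<'E'
from h import *
o=manip.get_obs(); print(np.round(o['joint_pos'],2)); r=R.from_quat(o['ee_rot']); print(r.as_matrix().round(3))
E
```

```text
clock: 2.7
position: [0.4203, -0.02, 0.2807]
ee_rot: [0.995, 0.104, 0.001, 0.0]
ft_force: [-0.5, -0.9, -0.6]
grip_width: -0.001
grasp_force: 0.0
[ 0.66 -0.13 -0.64  1.87 -0.08  1.37 -1.33]
[[ 0.978  0.207  0.001]
 [ 0.207 -0.978 -0.001]
 [ 0.001  0.001 -1.   ]]
```

```bash
python3 -m pendant '[[0,-0.1,0,0,1,0,-1],[0,-0.2,0,0,2,0,-1],[0,-0.3,0,0,3.1,0,-1],[0.05,-0.3,0.5,0,3.1,0,-1],[0.1,-0.3,1,0,3.1,0,-1],[0.2,-0.3,1.5,0,3.1,0,-1],[0.24,-0.3,2,0,3.1,0,-1],[0.24,-0.3,2,0,3.1,0,-1],[0.24,-0.3,2,0,3.1,0,-1],[0.24,-0.3,2,0,3.1,0,-1]]' 40
python3 - <<'E'
from h import *
o=manip.get_obs(); print(np.round(o['joint_pos'],2)); r=R.from_quat(o['ee_rot']); print(r.as_matrix().round(3))
im,d,c=cam('scene'); save(cv2.resize(im[100:280,180:400],(660,540)),'s1')
E
```

```text
clock: 3.95
position: [0.4291, -0.0055, 0.1816]
ee_rot: [0.971, 0.101, 0.214, -0.022]
ft_force: [0.7, -0.5, 0.0]
grip_width: 0.002
grasp_force: 0.0
[ 0.61 -0.36 -0.53  2.32 -0.44  0.76 -1.03]
[[ 0.888  0.206  0.412]
 [ 0.187 -0.979  0.086]
 [ 0.421  0.001 -0.907]]
```

View pics/s1.png

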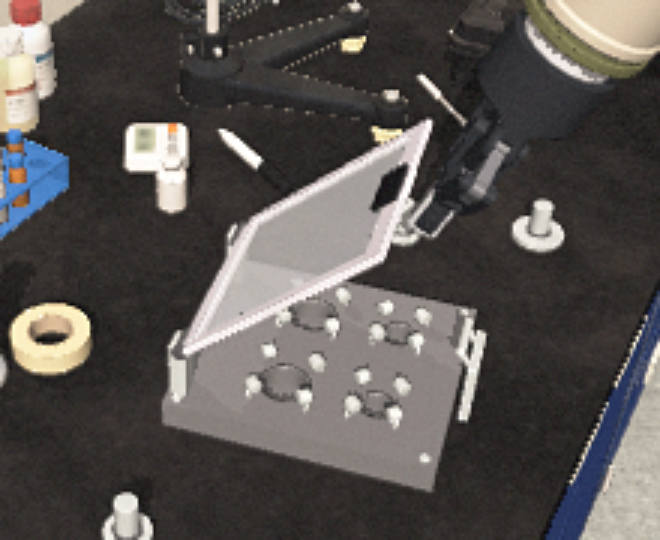

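The fingers sit just in front of the cover's front edge (crop about 430,215), with the tips below it. I push up and back along the arc.

```bash
python3 -m pendant '[[0.22,0,0.1,0,0,0,-1],[0.35,0,0.14,0,0,0,-1],[0.55,0,0.1,0,0,0,-1],[0.77,0,0.05,0,0,0,-1],[1.01,0,0,0,0,0,-1],[1.25,0,-0.04,0,0,0,-1],[1.55,0,-0.1,0,0,0,-1],[1.86,0,-0.15,0,0,0,-1],[2.18,0,-0.18,0,0,0,-1],[2.18,0,-0.18,0,0,0,-1]]' 40
cat >> h.py <<'E'
def cover_angle(n='scene'):
    im,d,c,P=cloud(n)
    for r in manip.trace('cover',n)[:1]:
        q=P[r['pixels']&np.isfinite(P[...,0])]; q=q[q[:,2]>.085]
        for _ in range(6):
            m=np.median(q,0); U,S,V=np.linalg.svd(q-q.mean(0),full_matrices=False); nn=V[2]*np.sign(V[2,0]); e=(q-q.mean(0))@nn
            q=q[abs(e-np.median(e))<max(2*e.std(),.003)]
        print('cover p',r['p'],'n',nn.round(3),'angle',np.arctan2(np.hypot(nn[0],nn[1]),nn[2]).round(3),len(q),'rms',e.std().round(4),'max',q.max(0).round(3))
    return im
E
python3 - <<'E'
from h import *
im=cover_angle(); save(im,'s2')
E
```

```text
clock: 5.25
position: [0.5231, 0.0147, 0.2352]
ee_rot: [0.971, 0.101, 0.215, -0.023]
ft_force: [-0.0, -0.3, -0.4]
grip_width: -0.004
grasp_force: 0.0
cover p 0.98 n [0.943 0.186 0.277] angle 1.29 489 rms 0.0012 max [0.59  0.116 0.263]
```

```bash
python3 -m pendant '[[0.2,0,0.02,0,0,0,-1],[0.5,0,0.05,0,0,0,-1],[0.72,0,0.07,0,0,0,-1],[1.1,0,0.25,0,0,0,-1],[1.45,0,0.43,0,0,0,-1],[1.77,0,0.69,0,0,0,-1],[1.95,0,0.85,0,0,0,-1],[2.09,0,0.97,0,0,0,-1],[2.2,0,1.05,0,0,0,-1],[2.26,0,1.1,0,0,0,-1]]' 40
python3 - <<'E'
from h import *
im=cover_angle(); cover_angle('top')
E
```

```text
clock: 6.6
position: [0.6401, 0.0388, 0.2319]
ee_rot: [0.973, 0.101, 0.208, -0.02]
ft_force: [-91.6, -14.2, 66.4]
grip_width: 0.002
grasp_force: 56.5
cover p 0.83 n [ 0.889  0.181 -0.421] angle 2.006 3032 rms 0.001 max [0.681 0.133 0.253]
cover p 0.72 n [ 0.889  0.182 -0.419] angle 2.003 983 rms 0.0011 max [0.681 0.128 0.255]
```

```bash
python3 -m pendant '[[-0.4,0,-0.2,0,0,0,-1],[-0.9,0,-0.42,0,0,0,-1],[-1.2,0,-0.8,0,0,0,-1],[-1.2,-0.5,-1.2,0,-1,0,-1],[-1.2,-1.2,-1.6,0,-2,0,-1],[-1.2,-2,-1.7,0,-3.05,0,-1],[-1.2,-3,-1.7,0,-3.05,0,0],[-1.2,-3.6,-1.7,0,-3.05,0,0],[-1.2,-3.6,-1.7,0,-3.05,0,0],[-1.2,-3.6,-1.7,0,-3.05,0,0]]' 40
cat > find.py <<'E'
from h import *
o=manip.get_obs(); print('tcp',o['position'].round(4)); print(R.from_quat(o['ee_rot']).as_matrix().round(3))
c=manip.get_calibration('wrist'); print('wristcam rel',R.from_quat(o['ee_rot']).inv().apply(c['xyz']-o['position']).round(3))
im=cover_angle('scene')
for n in ['top','scene']:
    im,d,c,P=cloud(n); save(im,n+'_w')
    for t in ['well_large_a','well_small_a']:
        for q in manip.tip_of(t,n):
            if q['p']>.3: print(n,t,np.round(q['p'],2),np.round(q['pixel']),onz(*q['pixel'],.03,c).round(4))
    for t in ['lid_large_a','lid_small_a']:
        for q in manip.tip_of(t,n):
            if q['p']>.3:
                xy=onz(*q['pixel'],.0,c)[:2]; L=lidfit(P,xy,r=.03); k=L[L[:,2]>.026]
                print(n,t,np.round(q['p'],2),np.round(q['pixel']),xy.round(4),'knob',k.mean(0).round(4) if len(k) else None)
    for r in manip.trace('carrier',n)[:1]:
        q=P[r['pixels']&np.isfinite(P[...,0])]; q=q[(q[:,2]>.024)&(q[:,2]<.034)]
        print('rect',cv2.minAreaRect(q[:,:2].astype(np.float32)*1000))
E
python3 find.py
```

```text
clock: 8.05
position: [0.52, 0.197, 0.2838]
ee_rot: [0.995, 0.103, 0.004, -0.0]
ft_force: [0.0, -0.3, -0.2]
grip_width: 0.499
grasp_force: 0.0
tcp [0.52   0.197  0.2838]
[[ 0.979  0.205  0.008]
 [ 0.205 -0.979  0.001]
 [ 0.008  0.    -1.   ]]
wristcam rel [ 0.066 -0.    -0.128]
cover p 0.6 n [ 0.891  0.182 -0.416] angle 1.999 1577 rms 0.001 max [0.667 0.133 0.254]
top well_large_a 0.85 [243. 221.] [0.5131 0.0556 0.03  ]
top well_large_a 0.67 [272. 218.] [ 0.5229 -0.0305  0.03  ]
top well_small_a 0.69 [276. 243.] [ 0.4515 -0.0403  0.03  ]
top well_small_a 0.68 [247. 249.] [0.4318 0.0444 0.03  ]
top lid_large_a 0.71 [246. 250.] [0.4312 0.0456] knob [0.4284 0.0494 0.1144]
top lid_large_a 0.69 [348. 261.] [ 0.3982 -0.2608] knob [ 0.4049 -0.2604  0.0349]
top lid_large_a 0.43 [257. 229.] [0.4928 0.0142] knob [0.4926 0.0134 0.0309]
top lid_small_a 0.62 [328. 221.] [ 0.5177 -0.2022] knob [ 0.5143 -0.1995  0.0346]
rect ((489.2671813964844, 10.314414978027344), (214.8390350341797, 184.04080200195312), 11.534685134887695)
scene well_large_a 0.94 [275. 225.] [0.5092 0.0511 0.03  ]
scene well_large_a 0.73 [285. 202.] [ 0.5259 -0.0351  0.03  ]
scene well_small_a 0.74 [311. 209.] [ 0.4573 -0.043   0.03  ]
scene well_small_a 0.71 [303. 234.] [0.44   0.0434 0.03  ]
scene lid_large_a 0.45 [354. 179.] [ 0.4158 -0.2478] knob [ 0.4047 -0.2576  0.0337]
scene lid_small_a 0.73 [218. 280.] [0.5492 0.2331] knob [0.5324 0.2332 0.4603]
scene lid_small_a 0.58 [315. 174.] [ 0.519 -0.216] knob [ 0.5142 -0.1968  0.0331]
rect ((730.7706909179688, 162.1880340576172), (51.28860092163086, 27.08490753173828), 51.1226921081543)
```

```bash
cat > wr.py <<'E'
from h import *
import sys
x,y,zlo,zhi,r=map(float,sys.argv[1:6])
o=manip.get_obs(); im,d,c,P=cloud('wrist'); Rm=R.from_quat(o['ee_rot'])
m=(np.hypot(P[...,0]-x,P[...,1]-y)<r)&(P[...,2]>zlo)&(P[...,2]<zhi)
k=P[m]; (cc,rad)=cv2.minEnclosingCircle((k[:,:2]*1000).astype(np.float32))
print('n',m.sum(),'mean',k.mean(0).round(4),'circle',np.round(cc,1),round(rad,1),'z',np.percentile(k[:,2],[5,50,95]).round(4))
low=P[(np.hypot(P[...,0]-x,P[...,1]-y)<r)&(P[...,2]>.003)&(P[...,2]<.012)]
if len(low)>20: print('plate circle',cv2.minEnclosingCircle((low[:,:2]*1000).astype(np.float32)))
print('tcp',o['position'].round(4),'mat',Rm.as_matrix().round(3).tolist())
t=np.array([*(k[:,:2].mean(0)),float(sys.argv[6]) if len(sys.argv)>6 else o['position'][2]])
print('shift to target units',(Rm.inv().apply(t-o['position'])/.05).round(3))
uv=np.array([proj(q,c) for q in [k.mean(0)]]); print('pix',uv.round())
if len(sys.argv)>7: save(im,sys.argv[7])
E
python3 wr.py .5436 .222 .030 .042 .025 .032 wl1
```

```text
n 207 mean [0.5438 0.2222 0.0357] circle [543.6 222.3] 8.9 z [0.0341 0.0357 0.0372]
plate circle ((543.5466918945312, 222.2601318359375), 17.778331756591797)
tcp [0.5194 0.1977 0.2837] mat [[0.979, 0.206, 0.007], [0.206, -0.979, 0.001], [0.007, 0.0, -1.0]]
shift to target units [ 0.542 -0.381  5.037]
pix [[242. 135.]]
```

View pics/wl1.png

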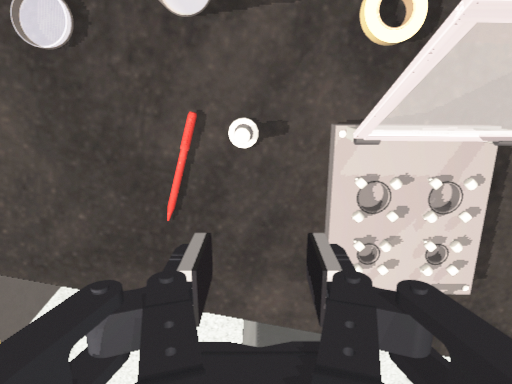

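Wrist view: the small lid is at (242,133), plate radius 17.8 mm. The four wells are at (374,198), (446,198), (369,255) and (437,254), with their clips on the diagonals, so fingers along y fit between them.

```bash
python3 -m pendant '[[0.3,-0.2,0.3,0,-0.05,0,0],[0.54,-0.38,1,0,-0.05,0,0],[0.54,-0.38,2,0,-0.05,0,0],[0.54,-0.38,3,0,-0.05,0,0],[0.54,-0.38,4,0,-0.05,0,0],[0.54,-0.38,4.6,0,-0.05,0,0],[0.54,-0.38,5.03,0,-0.05,0,0],[0.54,-0.38,5.03,0,-0.05,0,0],[0.54,-0.38,5.03,0,-0.05,0,-0.8],[0.54,-0.38,5.03,0,-0.05,0,-0.8]]' 60
python3 -m pendant '[[0,0,0,0,0,0,-0.9],[0,0,0,0,0,0,-0.9],[0,0,0,0,0,0,-0.9],[0,0,-0.3,0,0,0,-0.9],[0,0,-1,0,0,0,-0.9],[0,0,-2,0,0,0,-0.9],[0,0,-2.8,0,0,0,-0.9],[0,0,-3.2,0,0,0,-0.9],[0,0,-3.2,0,0,0,-0.9],[0,0,-3.2,0,0,0,-0.9]]' 60
```

```text
clock: 10.05
position: [0.5446, 0.2227, 0.034]
ee_rot: [0.995, 0.103, 0.001, -0.0]
ft_force: [-0.9, -0.3, 5.0]
grip_width: 0.181
grasp_force: 58.6
clock: 11.3
position: [0.5431, 0.2216, 0.1909]
ee_rot: [0.995, 0.103, -0.001, 0.0]
ft_force: [0.6, -0.1, 0.1]
grip_width: 0.182
grasp_force: 58.6
```

```bash
python3 -m pendant '[[-0.3,0.3,-0.3,0,0,0,-0.9],[-0.8,0.8,-0.6,0,0,0,-0.9],[-1.4,1.3,-1,0,0,0,-0.9],[-2,1.8,-1.2,0,0,0,-0.9],[-2.6,2.3,-1.2,0,0,0,-0.9],[-3.2,2.8,-1.2,0,0,0,-0.9],[-3.58,3.13,-1.2,0,0,0,-0.9],[-3.58,3.13,-1.2,0,0,0,-0.9],[-3.58,3.13,-1.2,0,0,0,-0.9],[-3.58,3.13,-1.2,0,0,0,-0.9]]'
cat > wells.py <<'E'
from h import *
o=manip.get_obs(); im,d,c,P=cloud('wrist'); Rm=R.from_quat(o['ee_rot']); save(im,'wells')
print('tcp',o['position'].round(4),Rm.as_matrix().round(3).tolist(), o['grip_width'])
th=np.radians(11.6)
for nm,ap in dict(LA=(.511,.053),LB=(.524,-.033),SA=(.436,.044),SB=(.454,-.042)).items():
    ap=np.array(ap); r=.04 if nm[0]=='L' else .033
    m=(np.hypot(P[...,0]-ap[0],P[...,1]-ap[1])<r)&(P[...,2]>.037)&(P[...,2]<.052)
    n,lab,st,cen=cv2.connectedComponentsWithStats(m.astype(np.uint8),connectivity=8)
    cl=[]
    for i in range(1,n):
        if st[i,4]>5:
            q=P[lab==i]; cl.append([*q.mean(0),st[i,4]])
    cl=np.array(cl); print(nm,'\n',cl.round(4))
    if len(cl)==4: print('  mean',cl[:,:2].mean(0).round(4))
for t in ['well_large_a','well_small_a']:
    for q in manip.tip_of(t,'wrist'):
        if q['p']>.3: print(t,np.round(q['p'],2),np.round(q['pixel']),onz(*q['pixel'],.03,c).round(4))
E
python3 wells.py
```

```text
clock: 12.55
position: [0.4009, 0.033, 0.252]
ee_rot: [0.995, 0.104, -0.0, -0.0]
ft_force: [0.1, -0.1, -0.5]
grip_width: 0.179
grasp_force: 58.7
tcp [0.4009 0.033  0.252 ] [[0.978, 0.207, -0.001], [0.207, -0.978, 0.001], [-0.001, -0.001, -1.0]] 0.1786568474910928
LA 
 [[5.191e-01 8.040e-02 4.470e-02 1.560e+02]
 [5.267e-01 4.230e-02 4.460e-02 1.560e+02]
 [4.818e-01 7.220e-02 4.490e-02 1.240e+02]
 [4.888e-01 3.470e-02 4.460e-02 1.400e+02]]
  mean [0.5041 0.0574]
LB 
 [[ 5.356e-01 -1.100e-03  4.440e-02  1.690e+02]
 [ 5.433e-01 -3.900e-02  4.430e-02  1.640e+02]
 [ 4.980e-01 -9.200e-03  4.510e-02  1.220e+02]
 [ 5.052e-01 -4.670e-02  4.440e-02  1.490e+02]]
  mean [ 0.5205 -0.024 ]
SA 
 [[4.462e-01 6.150e-02 4.460e-02 1.300e+02]
 [4.522e-01 3.140e-02 4.460e-02 1.300e+02]
 [4.162e-01 5.520e-02 4.470e-02 1.160e+02]
 [4.222e-01 2.560e-02 4.460e-02 1.200e+02]]
  mean [0.4342 0.0434]
SB 
 [[ 4.627e-01 -1.980e-02  4.450e-02  1.300e+02]
 [ 4.686e-01 -4.990e-02  4.410e-02  1.380e+02]
 [ 4.326e-01 -2.610e-02  4.430e-02  1.240e+02]
 [ 4.387e-01 -5.600e-02  4.440e-02  1.230e+02]]
  mean [ 0.4507 -0.038 ]
well_large_a 0.62 [258.  60.] [0.5006 0.0559 0.03  ]
well_large_a 0.61 [340.  54.] [ 0.5221 -0.0207  0.03  ]
well_small_a 0.89 [252. 130.] [0.4333 0.048  0.03  ]
well_small_a 0.58 [341. 132.] [ 0.4503 -0.0413  0.03  ]
```

View pics/wells.png

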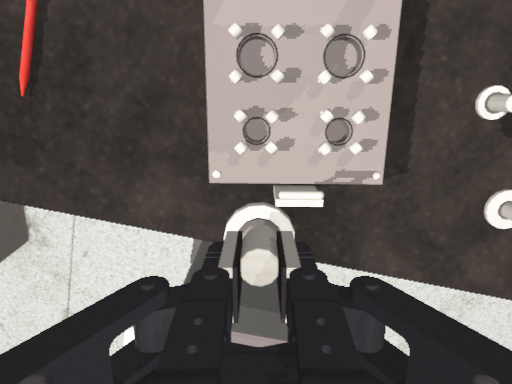

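The held lid is at (259,235). All four wells and 16 clips are clear, with well centres at (257,55), (344,55), (257,130) and (338,131). I place this lid on the left small well.

```bash
python3 -m pendant '[[0.3,-0.03,0.3,0,0,0,-0.9],[0.69,-0.07,1,0,0,0,-0.9],[0.69,-0.07,1.8,0,0,0,-0.9],[0.69,-0.07,2.5,0,0,0,-0.9],[0.69,-0.07,3,0,0,0,-0.9],[0.69,-0.07,3.3,0,0,0,-0.9],[0.69,-0.07,3.3,0,0,0,-0.9],[0.69,-0.07,3.3,0,0,0,-0.9],[0.69,-0.07,3.3,0,0,0,-0.9],[0.69,-0.07,3.3,0,0,0,-0.9]]' 90
python3 -c "
from h import *
print(tool([.4342,.0434,.064]).round(3)); print(R.from_quat(manip.get_obs()['ee_rot']).as_matrix().round(4).tolist())"
```

```text
clock: 13.95
position: [0.4341, 0.0426, 0.0879]
ee_rot: [0.995, 0.103, 0.001, 0.0]
ft_force: [-0.5, 0.1, -0.1]
grip_width: 0.169
grasp_force: 88.0
[ 0.005 -0.015  0.478]
[[0.9786, 0.2056, 0.0011], [0.2056, -0.9786, -0.0005], [0.001, 0.0007, -1.0]]
```

```bash
python3 -m pendant '[[0,-0.015,0.1,0,0,0,-0.9],[0,-0.015,0.17,0,0,0,-0.9],[0,-0.015,0.22,0,0,0,-0.9],[0,-0.015,0.27,0,0,0,-0.9],[0,-0.015,0.32,0,0,0,-0.9],[0,-0.015,0.37,0,0,0,-0.9],[0,-0.015,0.42,0,0,0,-0.9],[0,-0.015,0.46,0,0,0,-0.9],[0,-0.015,0.48,0,0,0,-0.9],[0,-0.015,0.48,0,0,0,-0.9]]' 90
```

```text
clock: 15.2
position: [0.4337, 0.0434, 0.064]
ee_rot: [0.995, 0.103, -0.0, 0.0]
ft_force: [-3.6, -1.5, 14.7]
grip_width: 0.166
grasp_force: 90.2
```

```bash
python3 -m pendant '[[0,0,0.02,0,0,0,-0.9],[0,0,0.04,0,0,0,-0.9],[0,0,0.05,0,0,0,-0.9],[0,0,0.06,0,0,0,-0.9],[0,0,0.06,0,0,0,-0.9],[0,0,0.06,0,0,0,-0.9],[0,0,0.03,0,0,0,-0.9],[0,0,0,0,0,0,-0.9],[0,0,0,0,0,0,-0.4],[0,0,0,0,0,0,-0.4]]' 90
python3 -m pendant '[[0,0,0,0,0,0,-0.4],[0,0,-0.3,0,0,0,-0.4],[0,0,-1,0,0,0,-0.4],[0,0,-2,0,0,0,-0.4],[-0.5,0,-3,0,0,0,-0.4],[-1,0,-3.6,0,0,0,-0.4],[-1.2,0.4,-3.6,0,0,0,-0.4],[-1.2,0.5,-3.6,0,0,0,-0.4],[-1.2,0.5,-3.6,0,0,0,-0.4],[-1.2,0.5,-3.6,0,0,0,-0.4]]' 60
python3 wr.py .4342 .0434 .055 .090 .025 .064 after1
```

```text
clock: 16.45
position: [0.4331, 0.0434, 0.063]
ee_rot: [0.995, 0.103, -0.0, -0.0]
ft_force: [-1.1, 0.5, -0.1]
grip_width: 0.301
grasp_force: 0.0
clock: 17.7
position: [0.3801, 0.0075, 0.2431]
ee_rot: [0.995, 0.104, -0.0, -0.0]
ft_force: [0.1, -0.7, -0.1]
grip_width: 0.302
grasp_force: 0.0
n 334 mean [0.4329 0.0431 0.0657] circle [432.9  43.2] 8.9 z [0.0644 0.0658 0.0671]
tcp [0.3801 0.0075 0.2431] mat [[0.978, 0.207, -0.001], [0.207, -0.978, 0.001], [-0.001, -0.001, -1.0]]
shift to target units [ 1.183 -0.473  3.582]
pix [[233. 107.]]
```

Lid 1 is seated: its knob top reads 65.7 mm (seated is 66). On to the second small lid.

```bash
python3 -m pendant '[[0.1,0.4,0,0,0,0,-0.2],[0.25,1,0,0,0,0,0],[0.4,1.8,0,0,0,0,0],[0.6,2.6,0,0,0,0,0],[0.75,3.4,0,0,0,0,0],[0.94,4.1,0,0,0,0,0],[0.94,4.24,0,0,0,0,0],[0.94,4.24,0,0,0,0,0],[0.94,4.24,0,0,0,0,0],[0.94,4.24,0,0,0,0,0]]' 60
python3 wr.py .513 -.199 .030 .042 .04 .033 wl2
```

```text
clock: 19.0
position: [0.4696, -0.1904, 0.2436]
ee_rot: [0.995, 0.104, 0.0, 0.0]
ft_force: [0.3, 0.3, 0.2]
grip_width: 0.504
grasp_force: 0.0
n 262 mean [ 0.5136 -0.1996  0.0357] circle [ 513.2 -199.7] 9.0 z [0.0345 0.0358 0.037 ]
plate circle ((513.2471313476562, -199.48143005371094), 17.82925796508789)
tcp [ 0.4696 -0.1904  0.2436] mat [[0.978, 0.207, 0.0], [0.207, -0.978, -0.001], [0.0, 0.001, -1.0]]
shift to target units [0.822 0.36  4.213]
pix [[278. 125.]]
```

```bash
python3 -m pendant '[[0.4,0.2,0.3,0,0,0,0],[0.815,0.36,1,0,0,0,0],[0.815,0.36,2,0,0,0,0],[0.815,0.36,3,0,0,0,0],[0.815,0.36,3.7,0,0,0,0],[0.815,0.36,4.1,0,0,0,0],[0.815,0.36,4.21,0,0,0,0],[0.815,0.36,4.21,0,0,0,0],[0.815,0.36,4.21,0,0,0,-0.8],[0.815,0.36,4.21,0,0,0,-0.8]]' 60
python3 -m pendant '[[0,0,0,0,0,0,-0.9],[0,0,0,0,0,0,-0.9],[0,0,0,0,0,0,-0.9],[0,0,-0.3,0,0,0,-0.9],[0,0,-1,0,0,0,-0.9],[0,0,-2,0,0,0,-0.9],[0,0,-2.8,0,0,0,-0.9],[0,0,-3,0,0,0,-0.9],[0,0,-3,0,0,0,-0.9],[0,0,-3,0,0,0,-0.9]]' 90
python3 -c "
from h import *
print(tool([.4500,-.0383,.0855]).round(3))"
```

```text
clock: 20.3
position: [0.514, -0.2008, 0.0343]
ee_rot: [0.995, 0.103, 0.001, 0.001]
ft_force: [-1.5, 0.8, 6.1]
grip_width: 0.18
grasp_force: 58.4
clock: 21.55
position: [0.5125, -0.2002, 0.1816]
ee_rot: [0.995, 0.103, -0.001, -0.0]
ft_force: [-0.3, 0.1, -0.8]
grip_width: 0.168
grasp_force: 88.0
[-0.553 -3.424  1.927]
```

```bash
python3 -m pendant '[[-0.1,-0.4,0,0,0,0,-0.9],[-0.2,-1.1,0,0,0,0,-0.9],[-0.3,-1.9,0,0,0,0,-0.9],[-0.4,-2.7,0,0,0,0,-0.9],[-0.55,-3.3,0,0,0,0,-0.9],[-0.55,-3.42,0.3,0,0,0,-0.9],[-0.55,-3.42,1,0,0,0,-0.9],[-0.55,-3.42,1.6,0,0,0,-0.9],[-0.55,-3.42,1.88,0,0,0,-0.9],[-0.55,-3.42,1.88,0,0,0,-0.9]]' 90
python3 -c "
from h import *
print(tool([.4500,-.0383,.064]).round(3)); print(R.from_quat(manip.get_obs()['ee_rot']).as_matrix().round(4).tolist())"
```

```text
clock: 22.8
position: [0.4504, -0.0385, 0.088]
ee_rot: [0.995, 0.104, -0.001, -0.001]
ft_force: [0.2, 0.1, -0.3]
grip_width: 0.168
grasp_force: 88.0
[-0.006 -0.005  0.48 ]
[[0.9786, 0.2059, -0.002], [0.2059, -0.9786, 0.0009], [-0.0018, -0.0013, -1.0]]
```

```bash
python3 -m pendant '[[0,0,0.1,0,0,0,-0.9],[0,0,0.18,0,0,0,-0.9],[0,0,0.24,0,0,0,-0.9],[0,0,0.3,0,0,0,-0.9],[0,0,0.36,0,0,0,-0.9],[0,0,0.42,0,0,0,-0.9],[0,0,0.48,0,0,0,-0.9],[0,0,0.51,0,0,0,-0.9],[0,0,0.53,0,0,0,-0.9],[0,0,0.53,0,0,0,-0.9]]' 90
python3 -m pendant '[[0,0,-0.04,0,0,0,-0.9],[0,0,-0.04,0,0,0,-0.4],[0,0,-0.04,0,0,0,-0.4],[0,0,-0.3,0,0,0,-0.4],[0,0,-1,0,0,0,-0.4],[0,0,-2,0,0,0,-0.4],[-0.5,0,-3,0,0,0,-0.4],[-1,0,-3.6,0,0,0,-0.4],[-1,0,-3.6,0,0,0,-0.4],[-1,0,-3.6,0,0,0,-0.4]]' 90
python3 wr.py .450 -.038 .055 .090 .025 .064 after2;python3 wr.py .433 .043 .055 .090 .025
```

```text
clock: 24.05
position: [0.4511, -0.0388, 0.0641]
ee_rot: [0.995, 0.103, -0.001, 0.001]
ft_force: [-16.2, 0.5, 38.0]
grip_width: 0.168
grasp_force: 92.5
clock: 25.3
position: [0.4022, -0.0488, 0.2423]
ee_rot: [0.995, 0.104, 0.0, 0.0]
ft_force: [0.1, 0.4, -0.7]
grip_width: 0.304
grasp_force: 0.0
n 321 mean [ 0.4507 -0.0387  0.0657] circle [450.6 -38.7] 8.9 z [0.0643 0.0658 0.0669]
tcp [ 0.4022 -0.0488  0.2423] mat [[0.979, 0.206, 0.0], [0.206, -0.979, -0.001], [0.0, 0.001, -1.0]]
shift to target units [ 9.900e-01 -1.000e-03  3.566e+00]
pix [[260. 118.]]
n 369 mean [0.4333 0.0422 0.0651] circle [432.7  43.1] 9.0 z [0.0585 0.0658 0.067 ]
tcp [ 0.4021 -0.0487  0.2418] mat [[0.978, 0.206, -0.001], [0.206, -0.978, 0.0], [-0.001, -0.0, -1.0]]
shift to target units [ 0.984 -1.649  0.   ]
pix [[166. 119.]]
```

```bash
python3 -m pendant '[[-0.2,0.4,0,0,0,0,-0.2],[-0.4,1,0,0,0,0,0.1],[-0.7,1.8,0,0,0,0,0.1],[-1,2.5,0,0,0,0,0.1],[-1.3,3.2,0,0,0,0,0.1],[-1.6,3.7,0,0,0,0,0.1],[-1.6,3.75,0,0,0,0,0.1],[-1.6,3.75,0,0,0,0,0.1],[-1.6,3.75,0,0,0,0,0.1],[-1.6,3.75,0,0,0,0,0.1]]' 60
python3 wr.py .4045 -.2595 .030 .042 .05 .032 wl3; python3 find.py | grep lid
```

```text
clock: 26.65
position: [0.3628, -0.2483, 0.2423]
ee_rot: [0.995, 0.104, -0.0, 0.0]
ft_force: [-0.1, -0.0, -1.1]
grip_width: 0.542
grasp_force: 0.0
n 270 mean [ 0.4291 -0.2565  0.0357] circle [ 429.  -256.5] 8.9 z [0.0343 0.0358 0.0369]
plate circle ((429.2562561035156, -256.49835205078125), 23.78152847290039)
tcp [ 0.3628 -0.2483  0.2423] mat [[0.978, 0.207, -0.0], [0.207, -0.978, -0.0], [-0.0, 0.0, -1.0]]
shift to target units [1.264 0.434 4.207]
pix [[282. 102.]]
top lid_large_a 0.51 [348. 252.] [ 0.4265 -0.2592] knob [ 0.4151 -0.2436  0.5141]
top lid_small_a 0.5 [277. 242.] [ 0.4545 -0.0462] knob [ 0.4538 -0.0456  0.0369]
top lid_small_a 0.41 [244. 253.] [0.4209 0.052 ] knob [0.4211 0.0522 0.0358]
scene lid_large_a 0.76 [348. 176.] [ 0.4326 -0.2536] knob [ 0.4283 -0.2524  0.0645]
scene lid_small_a 0.73 [172. 223.] [0.741  0.1442] knob [0.7351 0.158  0.067 ]
scene lid_small_a 0.61 [302. 236.] [0.4483 0.0221] knob [0.4488 0.026  0.037 ]
scene lid_small_a 0.52 [313. 208.] [ 0.4663 -0.0798] knob [ 0.4691 -0.0749  0.0302]
```

View pics/wl3.png

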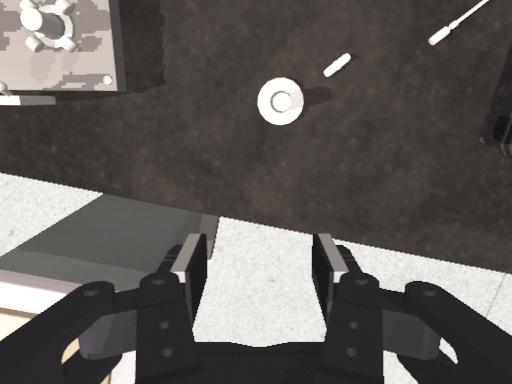

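The large lid, now at (281,101) with plate radius 23.8 mm, has been knocked about 25 mm aside. I grasp it at its new position.

```bash
python3 -m pendant '[[0.6,0.2,0.3,0,0,0,0.1],[1.26,0.43,1,0,0,0,0.1],[1.26,0.43,2,0,0,0,0.1],[1.26,0.43,3,0,0,0,0.1],[1.26,0.43,3.7,0,0,0,0.1],[1.26,0.43,4.1,0,0,0,0.1],[1.26,0.43,4.2,0,0,0,0.1],[1.26,0.43,4.2,0,0,0,0.1],[1.26,0.43,4.2,0,0,0,-0.8],[1.26,0.43,4.2,0,0,0,-0.8]]' 60
python3 -m pendant '[[0,0,0,0,0,0,-0.9],[0,0,0,0,0,0,-0.9],[0,0,0,0,0,0,-0.9],[0,0,-0.3,0,0,0,-0.9],[0,0,-1,0,0,0,-0.9],[0,0,-2,0,0,0,-0.9],[0,0,-2.8,0,0,0,-0.9],[0,0,-3,0,0,0,-0.9],[0,0,-3,0,0,0,-0.9],[0,0,-3,0,0,0,-0.9]]' 90
python3 -c "
from h import *
print(tool([.5205,-.0245,.0855]).round(3))"
```

```text
clock: 28.65
position: [0.4291, -0.2575, 0.0335]
ee_rot: [0.995, 0.103, 0.001, 0.001]
ft_force: [-1.4, 1.2, 4.4]
grip_width: 0.185
grasp_force: 58.5
clock: 29.9
position: [0.4278, -0.2567, 0.1812]
ee_rot: [0.995, 0.103, -0.001, -0.001]
ft_force: [0.7, 0.1, -0.6]
grip_width: 0.172
grasp_force: 88.0
[ 2.772 -4.161  1.916]
```

```bash
python3 -m pendant '[[0.3,-0.5,0,0,0,0,-0.9],[0.8,-1.2,0,0,0,0,-0.9],[1.4,-2.1,0,0,0,0,-0.9],[2,-3,0,0,0,0,-0.9],[2.5,-3.8,0,0,0,0,-0.9],[2.78,-4.16,0.2,0,0,0,-0.9],[2.78,-4.16,1,0,0,0,-0.9],[2.78,-4.16,1.6,0,0,0,-0.9],[2.78,-4.16,1.86,0,0,0,-0.9],[2.78,-4.16,1.86,0,0,0,-0.9]]' 90
python3 -c "
from h import *
print(tool([.521,-.0243,.0635]).round(3)); print(R.from_quat(manip.get_obs()['ee_rot']).as_matrix().round(4).tolist())"
```

```text
clock: 31.15
position: [0.5212, -0.0248, 0.0886]
ee_rot: [0.995, 0.104, -0.001, -0.0]
ft_force: [-0.2, -0.9, -0.2]
grip_width: 0.17
grasp_force: 88.0
[-0.    -0.009  0.501]
[[0.9786, 0.2059, -0.0019], [0.2059, -0.9786, 0.0006], [-0.0018, -0.001, -1.0]]
```

```bash
python3 -m pendant '[[0,0,0.1,0,0,0,-0.9],[0,0,0.18,0,0,0,-0.9],[0,0,0.24,0,0,0,-0.9],[0,0,0.3,0,0,0,-0.9],[0,0,0.36,0,0,0,-0.9],[0,0,0.42,0,0,0,-0.9],[0,0,0.47,0,0,0,-0.9],[0,0,0.5,0,0,0,-0.9],[0,0,0.53,0,0,0,-0.9],[0,0,0.53,0,0,0,-0.9]]' 90
```

```text
clock: 32.4
position: [0.5214, -0.0249, 0.0636]
ee_rot: [0.995, 0.103, -0.001, 0.0]
ft_force: [-8.6, 0.3, 14.3]
grip_width: 0.172
grasp_force: 89.9
```

```bash
python3 -m pendant '[[0,0,0.03,0,0,0,-0.9],[0,0,0.03,0,0,0,-0.9],[0,0,-0.03,0,0,0,-0.9],[0,0,-0.03,0,0,0,-0.4],[0,0,-0.03,0,0,0,-0.4],[0,0,-0.3,0,0,0,-0.4],[0,0,-1,0,0,0,-0.4],[0,0,-2,0,0,0,-0.4],[-1,0,-3,0,0,0,-0.4],[-1.5,0,-3.6,0,0,0,-0.4]]' 90
python3 -m pendant '[[0,0,0,0,0,0,-0.4],[0,0,0,0,0,0,-0.4],[0,0,0,0,0,0,-0.4],[0,0,0,0,0,0,-0.4],[0,0,0,0,0,0,-0.4],[0,0,0,0,0,0,-0.4],[0,0,0,0,0,0,-1],[0,0,0,0,0,0,-1],[0,0,0,0,0,0,-1],[0,0,0,0,0,0,-1]]' 60
python3 wr.py .521 -.024 .055 .090 .025 .064 after3; python3 wr.py .450 -.038 .055 .090 .025 ;python3 wr.py .433 .043 .055 .090 .025; python3 -c "
from h import *
cover_angle('scene')"
```

```text
clock: 33.65
position: [0.4475, -0.04, 0.2451]
ee_rot: [0.995, 0.104, 0.001, 0.0]
ft_force: [-0.4, -1.1, 0.6]
grip_width: 0.299
grasp_force: 0.0
clock: 34.9
position: [0.4484, -0.0403, 0.2429]
ee_rot: [0.995, 0.103, 0.0, 0.0]
ft_force: [0.7, 1.0, 0.2]
grip_width: -0.001
grasp_force: 0.0
n 338 mean [ 0.5214 -0.0247  0.0658] circle [521.3 -24.6] 8.9 z [0.0645 0.0659 0.067 ]
tcp [ 0.4484 -0.0403  0.2429] mat [[0.979, 0.206, 0.0], [0.206, -0.979, -0.0], [0.0, 0.0, -1.0]]
shift to target units [ 1.493 -0.005  3.578]
pix [[259.  88.]]
n 311 mean [ 0.4514 -0.0386  0.065 ] circle [450.6 -38.6] 9.0 z [0.0595 0.0656 0.0667]
tcp [ 0.4484 -0.0403  0.2429] mat [[0.979, 0.206, 0.0], [0.206, -0.979, -0.0], [0.0, 0.0, -1.0]]
shift to target units [ 0.067 -0.022  0.   ]
pix [[259. 169.]]
n 337 mean [0.4339 0.0423 0.0648] circle [433.   43.1] 8.9 z [0.0579 0.0657 0.067 ]
tcp [ 0.4483 -0.0403  0.2429] mat [[0.979, 0.206, 0.0], [0.206, -0.979, -0.0], [0.0, 0.0, -1.0]]
shift to target units [ 0.057 -1.676 -0.   ]
pix [[169. 170.]]
cover p 0.92 n [ 0.891  0.182 -0.416] angle 2.0 3328 rms 0.0009 max [0.678 0.133 0.254]
```

View pics/after3.png

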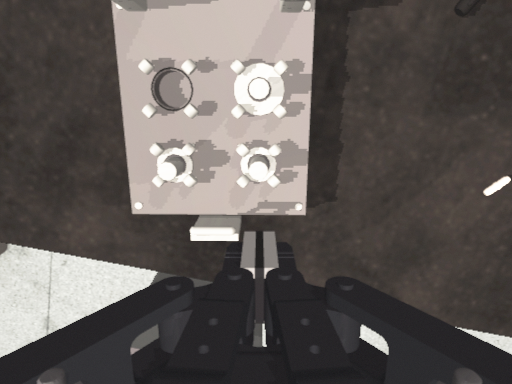

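All three lids sit flat under their clips: large at (259,88), small at (172,165) and (259,165). The back-left well at (172,89) stays open, and the cover is at 2.0 rad. Next I go over and behind the cover.

```bash
python3 -m pendant '[[0,0,-0.5,0,0,0,-1],[0,0.1,-1.1,0,0,0,-1],[0.4,0.3,-1.65,0,0,0,-1],[1.2,0.5,-1.7,0,0,0,-1],[2.1,0.7,-1.7,0,0,0,-1],[3,0.75,-1.7,0,0,0,-1],[3.9,0.75,-1.7,0,0,0,-1],[4.8,0.75,-1.7,0,0,0,-1],[5.43,0.75,-1.7,0,0,0,-1],[5.43,0.75,-1.7,0,0,0,-1]]' 60
python3 - <<'E'
from h import *
o=manip.get_obs(); print(o['position'].round(4),o['joint_pos'].round(2)); print(R.from_quat(o['ee_rot']).as_matrix().round(3).tolist())
p=o['position'][:2]-[.487,.0105]; u=np.array([np.cos(np.radians(11.7)),np.sin(np.radians(11.7))]); print('xi',p@u,'eta',p@[-u[1],u[0]])
im,d,c=cam('scene'); save(cv2.resize(im[80:280,160:400],(720,600)),'s3')
E
```

```text
clock: 36.4
position: [0.7228, -0.0199, 0.3255]
ee_rot: [0.995, 0.104, -0.001, -0.001]
ft_force: [-0.6, 0.1, -0.3]
grip_width: 0.001
grasp_force: 0.0
[ 0.7228 -0.0199  0.3255] [ 0.35  0.64 -0.74  0.97  0.41  1.67 -1.6 ]
[[0.978, 0.207, -0.003], [0.207, -0.978, 0.001], [-0.002, -0.002, -1.0]]
xi 0.22476870421311018 eta -0.07759644895292404
```

View pics/s3.png

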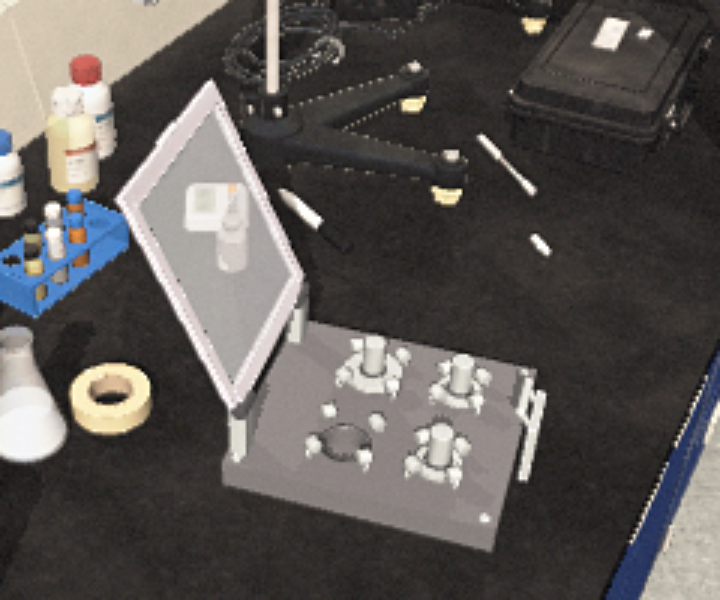

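The cover stands right back, with the open back-left well at crop (345,440). My gripper is about 78 mm right of the centre line, so I correct that and then lower it behind the cover.

```bash
python3 -m pendant '[[0.1,-0.4,0,0,0,0,-1],[0.2,-1,0,0,0,0,-1],[0.2,-1.55,0,0,0,0,-1],[0.2,-1.55,0.3,0,0,0,-1],[0.2,-1.55,0.8,0,0,0,-1],[0.2,-1.55,1.3,0,0,0,-1],[0.2,-1.55,1.7,0,0,0,-1],[0.2,-1.55,1.93,0,0,0,-1],[0.2,-1.55,1.93,0,0,0,-1],[0.2,-1.55,1.93,0,0,0,-1]]' 60
cat > xi.py <<'E'
from h import *
o=manip.get_obs(); p=o['position'][:2]-[.487,.0105]; u=np.array([np.cos(np.radians(11.7)),np.sin(np.radians(11.7))]); print('xi',(p@u).round(4),'eta',(p@[-u[1],u[0]]).round(4),'z',o['position'][2].round(4),o['ft_force'].round(1))
print(R.from_quat(o['ee_rot']).as_matrix().round(3).tolist())
E
python3 xi.py; python3 -c "
from h import *
cover_angle('scene')"
```

```text
clock: 37.7
position: [0.7159, 0.0569, 0.2324]
ee_rot: [0.995, 0.103, 0.001, -0.0]
ft_force: [0.2, -0.3, -0.0]
grip_width: -0.001
grasp_force: 0.0
xi 0.2336 eta -0.001 z 0.2324 [ 0.2 -0.3 -0. ]
[[0.979, 0.206, 0.001], [0.206, -0.979, 0.0], [0.001, 0.0, -1.0]]
cover p 0.67 n [ 0.891  0.182 -0.416] angle 2.0 3363 rms 0.001 max [0.681 0.131 0.254]
```

```bash
python3 -m pendant '[[-0.3,0,0,0,0,0,-1],[-0.6,0,0,0,0,0,-1],[-0.85,0,0,0,0,0,-1],[-1.1,0,0,0,0,0,-1],[-1.35,0,0,0,0,0,-1],[-1.65,0,0,0,0,0,-1],[-1.95,0,0,0,0,0,-1],[-2.25,0,0,0,0,0,-1],[-2.55,0,0,0,0,0,-1],[-2.8,0,0,0,0,0,-1]]' 60
python3 xi.py; python3 -c "
from h import *
cover_angle('scene');cover_angle('top')"
```

```text
clock: 39.05
position: [0.5794, 0.0285, 0.2341]
ee_rot: [0.995, 0.104, 0.003, 0.0]
ft_force: [0.7, 0.0, -0.0]
grip_width: 0.003
grasp_force: 0.8
xi 0.0941 eta -0.0011 z 0.2341 [ 0.7  0.  -0. ]
[[0.979, 0.206, 0.005], [0.206, -0.979, -0.0], [0.005, 0.001, -1.0]]
cover p 0.87 n [0.971 0.195 0.137] angle 1.434 1230 rms 0.0008 max [0.598 0.116 0.269]
```

```bash
python3 -m pendant '[[-0.38,0,0.08,0,0,0,-1],[-0.66,0,0.18,0,0,0,-1],[-0.92,0,0.3,0,0,0,-1],[-1.18,0,0.44,0,0,0,-1],[-1.42,0,0.6,0,0,0,-1],[-1.64,0,0.8,0,0,0,-1],[-1.84,0,1,0,0,0,-1],[-2.02,0,1.24,0,0,0,-1],[-2.18,0,1.48,0,0,0,-1],[-2.31,0,1.74,0,0,0,-1]]' 60
python3 xi.py; python3 -c "
from h import *
cover_angle('scene');cover_angle('top')"
```

```text
clock: 40.5
position: [0.4651, 0.0041, 0.1435]
ee_rot: [0.995, 0.103, -0.0, 0.0]
ft_force: [0.2, 0.6, 1.3]
grip_width: 0.003
grasp_force: 0.4
xi -0.0228 eta -0.0018 z 0.1435 [0.2 0.6 1.3]
[[0.979, 0.206, -0.0], [0.206, -0.979, -0.0], [-0.0, 0.0, -1.0]]
cover p 0.9 n [0.372 0.077 0.925] angle 0.39 2839 rms 0.001 max [0.582 0.111 0.151]
cover p 0.85 n [ 0.165 -0.983 -0.078] angle 1.649 658 rms 0.0089 max [0.557 0.109 0.493]
```

```bash
python3 -m pendant '[[-0.07,0,0.25,0,0,0,-1],[-0.13,0,0.5,0,0,0,-1],[-0.18,0,0.7,0,0,0,-1],[-0.19,0,0.84,0,0,0,-1],[-0.19,0,0.84,0,0,0,-1],[-0.19,0,0.4,0,0,0,-1],[-0.3,-0.03,0,0,0,0,-1],[-0.8,-0.03,0,0,0,0,-1],[-1.1,-0.03,0,0,0,0,-1],[-1.1,-0.03,0,0,0,0,-1]]' 60
python3 xi.py; python3 - <<'E'
from h import *
im=cover_angle('scene'); save(cv2.resize(im[100:280,180:400],(660,540)),'s4')
for n in ['scene','top']:
    im,d,c,P=cloud(n)
    for q in manip.tip_of('cover_pad',n)[:2]: print(n,q, world(*q['pixel'],d[int(q['pixel'][1]),int(q['pixel'][0])],c).round(3))
E
```

```text
clock: 41.95
position: [0.4112, -0.0061, 0.1447]
ee_rot: [0.995, 0.103, 0.0, 0.001]
ft_force: [0.4, -0.6, 0.3]
grip_width: 0.0
grasp_force: 0.0
xi -0.0776 eta -0.0009 z 0.1447 [ 0.4 -0.6  0.3]
[[0.979, 0.205, 0.001], [0.205, -0.979, -0.002], [0.0, 0.002, -1.0]]
cover p 0.87 n [0.068 0.015 0.998] angle 0.07 1357 rms 0.0011 max [0.515 0.096 0.093]
scene {'pixel': [325.4, 203.1], 'p': 0.57} [[ 0.416 -0.01   0.093]]
top {'pixel': [164.5, 166.4], 'p': 0.19} [[0.669 0.286 0.064]]
```

View pics/s4.png

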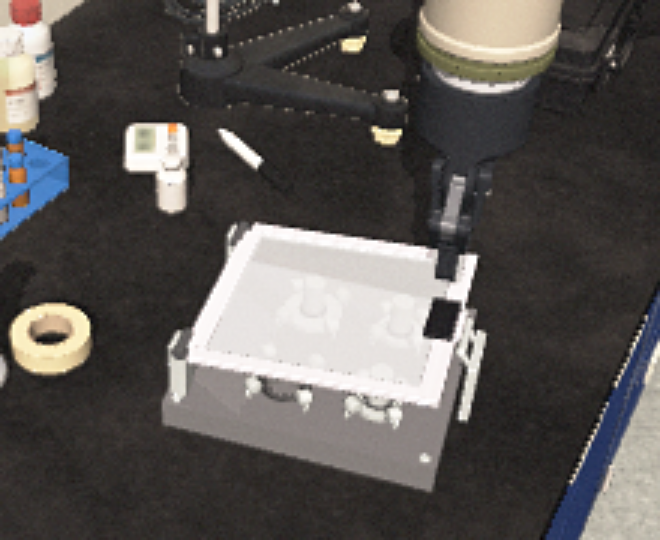

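The cover rests on the catch (0.07 rad), with the fingers above the black pad (crop 443,320). Now I press it down.

```bash
python3 -m pendant '[[0.02,0,0.3,0,0,0,-1],[0.02,0,0.55,0,0,0,-1],[0.02,0,0.68,0,0,0,-1],[0.02,0,0.75,0,0,0,-1],[0.02,0,0.82,0,0,0,-1],[0.02,0,0.88,0,0,0,-1],[0.02,0,0.93,0,0,0,-1],[0.02,0,0.97,0,0,0,-1],[0.02,0,1,0,0,0,-1],[0.02,0,1,0,0,0,-1]]' 60
python3 xi.py; python3 -c "
from h import *
cover_angle('scene')"
```

```text
clock: 43.5
position: [0.4127, -0.0055, 0.0949]
ee_rot: [0.995, 0.103, 0.0, 0.0]
ft_force: [-4.8, -0.4, 10.5]
grip_width: 0.0
grasp_force: 5.2
xi -0.076 eta -0.0006 z 0.0949 [-4.8 -0.4 10.5]
[[0.979, 0.206, 0.0], [0.206, -0.979, -0.001], [-0.0, 0.001, -1.0]]
cover p 0.95 n [ 0.936  0.337 -0.107] angle 1.678 15 rms 0.0006 max [0.427 0.057 0.173]
```

```bash
python3 -m pendant '[[0,0,0.02,0,0,0,-1],[0,0,0.04,0,0,0,-1],[0,0,0.06,0,0,0,-1],[0,0,0.06,0,0,0,-1],[0,0,0.06,0,0,0,-1],[0,0,0.06,0,0,0,-1],[0,0,0.06,0,0,0,-1],[0,0,0.06,0,0,0,-1],[0,0,0.06,0,0,0,-1],[0,0,0.06,0,0,0,-1]]' 60
python3 -m pendant '[[0,0,-0.1,0,0,0,-1],[0,0,-0.5,0,0,0,-1],[0,0,-1.2,0,0,0,-1],[0,0,-2,0,0,0,-1],[0,0.5,-2.8,0,0,0,-1],[0,1.2,-3,0,0,0,-1],[0,2,-3,0,0,0,-1],[0,2.5,-3,0,0,0,-1],[0,2.5,-3,0,0,0,-1],[0,2.5,-3,0,0,0,-1]]' 60
python3 - <<'E'
from h import *
for n in ['scene','top']:
    im,d,c,P=cloud(n); 
    for r in manip.trace('cover',n)[:1]:
        q=P[r['pixels']&np.isfinite(P[...,0])]; q=q[(q[:,2]>.065)&(q[:,2]<.1)]
        for _ in range(4):
            U,S,V=np.linalg.svd(q-q.mean(0),full_matrices=False); e=(q-q.mean(0))@V[2]; q=q[abs(e)<max(2*e.std(),.003)]
        nn=V[2]*np.sign(V[2,2]); print(n,r['p'],nn.round(3),len(q),q.mean(0).round(3),'tilt',np.arctan2(nn[0],nn[2]).round(3))
    if n=='scene': save(cv2.resize(im[100:300,160:400],(720,600)),'s5')
E
```

```text
clock: 44.85
position: [0.4129, -0.0056, 0.094]
ee_rot: [0.995, 0.103, -0.001, 0.001]
ft_force: [-20.8, 0.0, 52.9]
grip_width: 0.001
grasp_force: 26.2
clock: 46.1
position: [0.4382, -0.1266, 0.2412]
ee_rot: [0.995, 0.104, -0.0, -0.0]
ft_force: [-1.0, 0.4, 1.3]
grip_width: 0.001
grasp_force: 0.0
scene 0.67 [0.001 0.001 1.   ] 3929 [0.487 0.018 0.076] tilt 0.001
top 0.61 [-0.001  0.     1.   ] 3770 [0.49  0.011 0.076] tilt -0.001
```

View pics/s5.png

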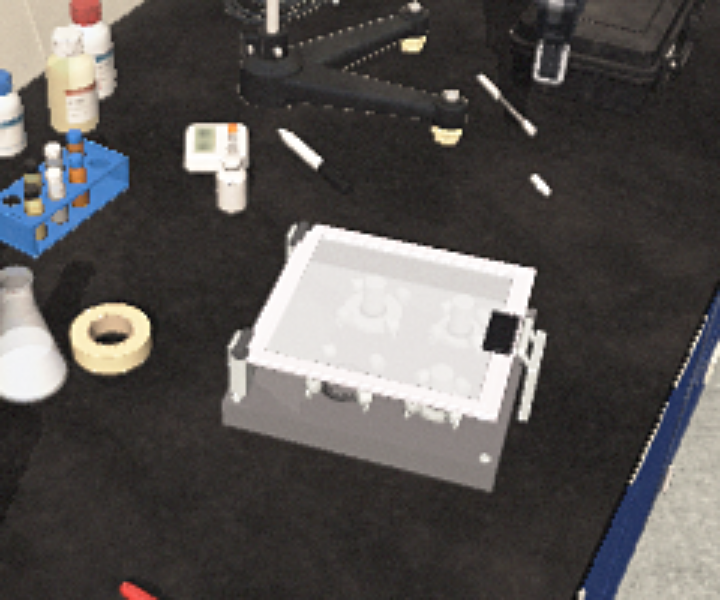

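The cover is shut and latched (tilt about 0 rad, pad at 503,332 in the crop), and the three lids show seated beneath it. No loose lid is left on the bench and the robot is clear.

```bash
python3 -c "
from workcell import manip
print(manip.hand_in())"
```

```text
the job is handed in; nothing more can be done
None
```

Job handed in: I swung the cover back, snapped home the three lids on the bench (two small, one large, leaving the back-left large well open), then shut and latched the cover; the wrist force peaked near 115 N at the cover's stop, just under the 120 N limit.

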